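# Angle a tube past a post into the stock bay

## Task

Push the aluminium tube along the bench into the stock bay: slant its red end in behind the orange-topped post, then push the other end round so that the tube lies flat against the fence along its whole length, between the two yellow stops. Only push it with the fingers: do not grip it or lift it off the bench. Leave the other things on the bench alone, and finish clear of everything.

Things in the scene. Friction and masses are not known exactly. Their poses are not given: they have to be found in the camera images.
- tube: the long piece: pale silvery aluminium square tube lying on the bench, 36 (x) x 240 (y) x 40 mm (z), about 0.35 kg, slides freely. Origin: middle of its underside. Its y axis runs lengthwise towards the red-capped end; its z axis points up. It starts before the bay, right of the post, roughly crosswise, red end left.
- red_end (a point): centre of the tube's red-capped end face, 120 mm from its middle, 20 mm above its underside
- black_end (a point): centre of the tube's black-capped end face, 120 mm from its middle, 20 mm above its underside
- tube_near_side: the tube's long side wall that faces the robot at the start (tube -x side), 232 x 40 mm; origin at the wall's centre, 15 mm from the tube's middle
- tube_far_side: the tube's other long side wall (tube +x side), towards the fence; origin at the wall's centre, 15 mm from the tube's middle
- bay: stock bay fixed to the bench, open to the robot and above: grey fence 350 mm long, 22 thick, 50 high, a yellow stop at each end. Origin: middle of the fence's front face at bench level; x points away from the robot through the fence, y left along it, z up. The bench is its floor. Place and yaw change each time.
- left_stop (a point): bench-level point where the left stop's inner face meets the fence face (bay y = +155 mm; the stops are 310 mm apart). The left stop is yellow, 16 mm thick, 50 mm high and sticks out 95 mm from the fence towards the robot
- right_stop (a point): the same point of the right stop (bay y = -155 mm): yellow, 16 mm thick, 50 mm high, sticks out 50 mm from the fence towards the robot
- post: fixed steel post with an orange top, 24 mm in diameter, 60 mm high. Origin: centre of its foot, 77 mm before the fence face (65 mm free behind it), 50 to 80 mm left of the bay's middle. Post and right stop are less than 240 mm apart, so the tube cannot go in square: the red end must go behind the post at a slant of about 0.25 to 0.5 rad to the fence.
- wood_block: bystander, loose, to be left alone: dark brown hardwood block, 36 x 100 x 30 mm; origin: middle of its underside
- screwdriver: bystander, loose, to be left alone: blue and orange screwdriver, 196 mm long; origin: middle of its underside
- big_nut: bystander, loose, to be left alone: grey hex nut, 35 mm across, 18 mm high; origin: middle of its underside
- flange: bystander, loose, to be left alone: dark turned flange, 90 mm across, 26 mm high; origin: middle of its underside
- tape_roll: bystander, loose, to be left alone: black tape roll, 100 mm across, 22 mm high; origin: middle of its underside
- tin: bystander, loose, to be left alone: dark green tin with a beige lid, 74 mm across, 60 mm high; origin: middle of its underside

How it is judged:
On the way:
1. the red end is behind the post (between post and fence, to the left of the post's centre) while the tube still lies slanted (y of red_end in the frame of post above 0 m and x of red_end in the frame of post above 0.012 m and x of red_end in the frame of bay below 0 m and x of black_end in the frame of bay below -0.045 m), for 0.05 s.
At the end, for the whole second after the job is handed in: The tube lies flat on the bench, at rest, between the two yellow stops and behind the post, both its ends within 5 mm of touching the fence with the far side (end-face centres at most 23 mm from the fence face) (y of red_end in the frame of post above 0 m and x of red_end in the frame of post above 0.012 m and x of red_end in the frame of bay between -0.023 and 0 m and x of black_end in the frame of bay between -0.023 and 0 m and y of red_end in the frame of bay below 0.159 m and y of black_end in the frame of bay above -0.159 m and height (world z) of tube below 0.006 m and angle between tube's own z axis and vertical below 0.06 rad and linear speed of tube below 0.01 m/s).
It fails at once if the tube is lifted off the bench (by more than 15 mm) or tipped over (by more than 0.25 rad) (height (world z) of tube above 0.015 m or angle between tube's own z axis and vertical above 0.25 rad).
It fails at once if the tube is gripped: the fingers press on both of its long sides at once (contact force between the fingers and tube_near_side above 2 N and contact force between the fingers and tube_far_side above 2 N).
It fails at once if another thing on the bench is moved by more than 30 mm (distance of any of wood_block, screwdriver, big_nut, flange, tape_roll, tin from where it was at the start of the episode above 0.03 m).
It also fails if it takes over 72 s, if anything falls off the work surface, if the arm or the gripper's body presses on something with over 40 N, if the wrist force passes 120 N, or if a joint passes its speed limit or range.

## Robot

A 6-joint arm with a two-finger parallel gripper is mounted at the origin on a cart in front of the work surface, level with it; the furniture and walls round the work are solid. World frame = base frame: x ahead of the robot, y to its left, z up, the work surface at z = 0. Lengths are in m, angles in rad, forces in N, time in s.
With the tool pointing down it reaches from about 0.25 to 0.725 m from the base axis. Payload 4 kg.
Tool frame: the origin (TCP) lies midway between the tips of the shut fingers; the grasp point (between the pads) lies 19 mm behind it; z points along the fingers, y is the line along which they close (so a half turn about z gives the same grasp; the last joint's range is limited). The gripper opens to 85 mm and grips with 20 to 120 N. Pads are 22 mm wide; open, the fingers measure 114 mm over their backs; the gripper's body (76 mm by 85 mm) begins 54 mm behind the grasp point. The pads swing forward as they close: fully open they stand 13 mm farther back than shut.
Start: joints at [-1.225, 0.241, 0.005, 1.335, 0, 1.571], TCP at [0.169, -0.47, 0.231] pointing down, gripper open.
Joint ranges: [-2.72, 2.72], [-1.05, 1.87], [-1.09, 1.28], [-1.99, 2.15], [-1.42, 1.44], [-3.14, 3.14]. Speed limits (rad/s): [2.79, 2.79, 3.14, 3.14, 3.14, 3.14].

## Interface

Orientations are given as a unit quaternion [x, y, z, w].
In Python, from workcell import get_obs, camera, job_done, silhouettes gives the robot as it stands. The module is installed in compiled form; this text tells all that it offers.
- The arm moves only by the tool drive_tool, never from a script. Its argument "increments" is a list of rows, each a list of 3 entries, a list of its own where there are three numbers: the shift along the world's x, y, z in mm, then the turn, a rotation vector about the world's x, y, z in degrees, then the opening, from 0 (shut) to 1 (fully open). A call has 1 to 8 rows; each row shifts and turns the commanded pose from where the row before left it; what a row does not reach is not made up. A row lasts 1/12 s, in which the tool goes at most 41.7 mm and 7.16 degrees, less where a joint would pass 70% of its speed; a pose out of reach is approached as far as the arm can. A call is refused whole if a number of a shift passes 41.7 or a number of a turn 7.16, either way. A call with a gripper value outside its range is refused whole. The fingers move at their own pace and stop on an object; the grip force is fixed at half the most. Time passes only in rows, so rows that do not move let the fingers close. It gives the time, the measured TCP pose, the force, the opening and the grip force at its end, in the units of the state.
- get_obs(): the state, without advancing time (a new reading comes with each control period).
- camera(name): name is "scene" or "top"; returns a dict with "image" (400x640x3 uint8, red, green, blue), "K" (3x3 intrinsics, pixels), "view" (4x4, takes a point from world to camera coordinates). Camera axes: x right, y down, z forward; pixel columns grow to the right and rows downward; lengths in m; the calibration is good to about 2 mm. A picture is of the moment at which its call begins. There is no depth.
- job_done(): hands the job in; it is judged then, once.
Trained networks look in a picture, given as the dict that the camera call returned (one of the last four; its "shot" number tells which), for a name from the list of things; names that differ only in an ending like _2 or _b are one class to them, and where a whole thing is asked for, a point or a joint stands for the part that bears it (a point fixed in the world has none). Each returns a list of dicts, best first, with "conf" (0 to 1); they miss things now and then, are a little off and sometimes report something else, mostly with a low value. They report only what shows in the picture. A call takes as long as a camera call.
- silhouettes(query, picture): "region" (400x640 bool, what is visible of it) and "bbox" ([left, top, right, bottom] in pixels, round what is visible of it).
The state is a dict: "clock": time; "joint_pos": joint angles; "joint_vel": joint speeds; "tau": joint torques, N m; "eef_pos": TCP position; "tool_rot": TCP orientation; "ft_force": force on the tool from outside, world axes, zero at the start; "ft_torque": the same for the moment, N m; "grip_width": finger opening in m; "grasp_force": force on a finger pad.
Only numpy, scipy, OpenCV 4.12 (cv2) and the standard library are available. Lean on these libraries where they do the work, as an engineer would, in place of code of your own. Each camera call takes 0.05 s, during which the arm holds its last target. There are 200 camera calls.

## Working session

There is one attempt and no reset: what is moved stays moved. The work goes in short steps, Python scripts to look and compute and a tool call to move; the robot and the scene stay as the last step left them, time stands still between calls to the robot, and variables do not carry over. Pictures are saved under pics/ and viewed, at most 10 in all, crops included, and the job is handed in when it is done.

Besides the shell and the picture viewer there is one more tool, called after "Request:" in YAML: its name, and indented under it one key for each argument. drive_tool: Moves the arm, as the interface text tells. Its arguments: {"type":"object","properties":{"increments":{"type":"array"}},"required":["increments"]}

```bash
mkdir -p pics
cat > h.py <<'E'
import numpy as np, cv2
from workcell import get_obs, camera, silhouettes
def ray(c,px):
    K,V=np.array(c["K"]),np.array(c["view"]);R,t=V[:3,:3],V[:3,3]
    return -R.T@t, R.T@np.linalg.solve(K,np.array([px[0],px[1],1.]))
def toz(c,px,z):
    o,d=ray(c,px); return o+d*(z-o[2])/d[2]
def proj(c,P):
    K,V=np.array(c["K"]),np.array(c["view"]);q=K@(V[:3,:3]@np.array(P,float)+V[:3,3]); return q[:2]/q[2]
def save(c,n): cv2.imwrite("pics/"+n,c["image"][:,:,::-1])
E
python3 - <<'E'
from h import *
for n in ("top","scene"):
    c=camera(n); save(c,n+"0.png"); print(n,ray(c,(320,200)))
    for q in ("tube","post","bay","wood_block","screwdriver","big_nut","flange","tape_roll","tin"):
        for d in silhouettes(q,c)[:2]:
            m=d["region"]; ys,xs=np.nonzero(m); r=cv2.minAreaRect(np.c_[xs,ys].astype(np.float32))
            print(q,round(d["conf"],2),d["bbox"],toz(c,(xs.mean(),ys.mean()),0.03).round(3),[toz(c,p,0.04).round(3)[:2].tolist() for p in cv2.boxPoints(r)])
o=get_obs();print(o["eef_pos"],o["tool_rot"],o["grip_width"],o["clock"])
E
```

```text
top (array([ 0.39818637, -0.01694933,  1.2542082 ]), array([ 0.10277818, -0.03397064, -0.99422955]))
tube 0.88 [305.6, 217.3, 381.6, 242.7] [ 0.432 -0.133  0.03 ] [[0.426, -0.011], [0.467, -0.016], [0.437, -0.254], [0.395, -0.248]]
post 0.65 [261.1, 170.3, 271.4, 181.4] [0.606 0.125 0.03 ] [[0.617, 0.135], [0.618, 0.113], [0.592, 0.112], [0.591, 0.134]]
bay 0.71 [224.9, 136.1, 338.8, 176.4] [0.688 0.079 0.03 ] [[0.733, 0.248], [0.74, -0.111], [0.605, -0.112], [0.599, 0.243]]
bay 0.58 [393.8, 137.5, 422.9, 169.3] [ 0.686 -0.344  0.03 ] [[0.677, -0.284], [0.742, -0.347], [0.689, -0.398], [0.626, -0.335]]
wood_block 0.93 [152.7, 207.1, 187.5, 231.6] [0.46  0.413 0.03 ] [[0.447, 0.467], [0.509, 0.379], [0.472, 0.353], [0.411, 0.441]]
wood_block 0.23 [394.9, 138.0, 422.7, 165.7] [ 0.687 -0.344  0.03 ] [[0.679, -0.282], [0.743, -0.345], [0.689, -0.398], [0.626, -0.335]]
screwdriver 0.52 [202.4, 221.4, 226.1, 274.2] [0.324 0.256 0.03 ] [[0.451, 0.308], [0.459, 0.282], [0.283, 0.225], [0.276, 0.251]]
screwdriver 0.18 [227.8, 133.8, 338.1, 178.4] [0.687 0.073 0.03 ] [[0.603, 0.24], [0.734, 0.
[... 1258 characters left out ...]
.326], [0.402, 0.293], [0.262, 0.242], [0.238, 0.276]]
big_nut 0.4 [355.5, 183.6, 365.7, 192.9] [ 0.569 -0.221  0.03 ] [[0.585, -0.215], [0.568, -0.239], [0.532, -0.21], [0.549, -0.186]]
big_nut 0.4 [353.0, 154.9, 376.7, 177.2] [ 0.68  -0.336  0.03 ] [[0.752, -0.346], [0.708, -0.408], [0.588, -0.306], [0.629, -0.247]]
flange 0.64 [174.5, 240.9, 203.7, 260.7] [0.601 0.438 0.03 ] [[0.653, 0.457], [0.606, 0.391], [0.528, 0.427], [0.573, 0.491]]
tin 0.9 [356.1, 153.5, 374.2, 176.4] [ 0.68  -0.337  0.03 ] [[0.749, -0.349], [0.708, -0.408], [0.588, -0.306], [0.627, -0.25]]
[ 0.16947399 -0.4703827   0.23131761] [ 9.85086626e-01  1.72059116e-01 -7.92288330e-06 -2.24672135e-07] 0.0855027983953869 1.0
```

Run:
```python
import cv2
a=cv2.imread("pics/top0.png")[120:260,190:440]
cv2.imwrite("pics/topc.png",cv2.resize(a,None,fx=3.2,fy=3.2,interpolation=cv2.INTER_CUBIC))
a=cv2.imread("pics/scene0.png")[140:260,210:400]
cv2.imwrite("pics/scenec.png",cv2.resize(a,None,fx=4,fy=4,interpolation=cv2.INTER_CUBIC))
```

```text
(no output)
```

View pics/topc.png

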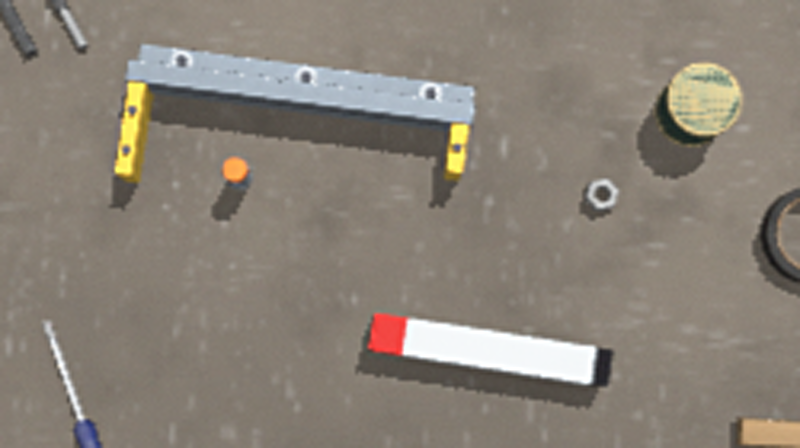

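View pics/scenec.png

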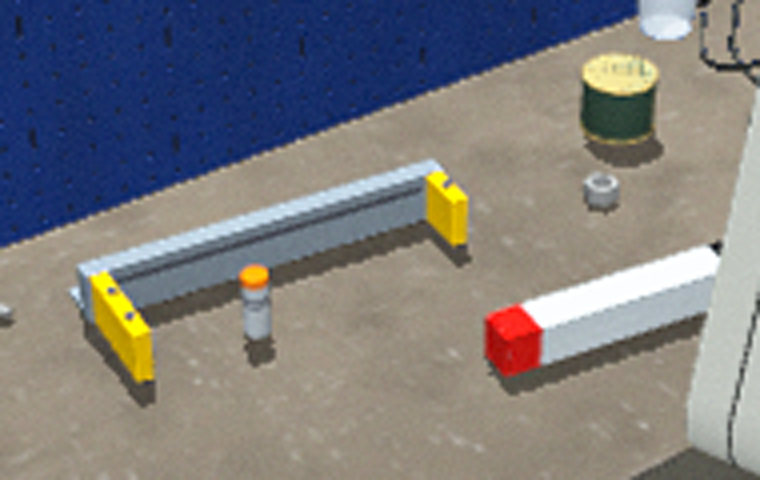

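Top crop: bay top centre-left (fence from crop (130,70) to (475,110)), orange post at (235,168), tube from red (372,333) to black (608,365), nut at (602,193), tin at (703,98). The scene crop agrees. The route from tube to bay is free. Next I'll fit the models to colour masks in both views.

```bash
cat >> h.py <<'E'
from scipy.optimize import minimize
S=4
def box(x0,x1,y0,y1,z0,z1): return np.array([[x,y,z] for x in(x0,x1) for y in(y0,y1) for z in(z0,z1)])
def pose(P,p):
    c,s=np.cos(p[2]),np.sin(p[2]); return np.c_[p[0]+c*P[:,0]-s*P[:,1],p[1]+s*P[:,0]+c*P[:,1],P[:,2]]
def render(c,boxes):
    m=np.zeros((400*S,640*S),np.uint8)
    for B in boxes:
        q=np.array([proj(c,b) for b in B]); h=cv2.convexHull(((q+.5)*S-.5).astype(np.float32))
        cv2.fillConvexPoly(m,np.round(h*16).astype(np.int32),255,shift=4)
    return cv2.resize(m,(640,400),interpolation=cv2.INTER_AREA)/255.
def fit(views,local,p0):
    # views: list of (cam,mask,ignore)
    def cost(p):
        return sum(((render(c,[pose(b,p) for b in local])-m)**2*(1-g)).sum() for c,m,g in views)
    p=p0
    for st in (.012,.004):
        p=minimize(cost,p,method="Nelder-Mead",options=dict(initial_simplex=np.array([p]+[np.array(p)+np.eye(3)[i]*st*(1,1,4)[i] for i in range(3)]),xatol=1e-4,fatol=.05,maxiter=150)).x
    return p,cost(p)
def hsv(c): return cv2.cvtColor(c["image"],cv2.COLOR_RGB2HSV).astype(int)
def yellow(c): h=hsv(c); return ((h[...,0]>20)&(h[...,0]<34)&(h[...,1]>170)&(h[...,2]>70)).astype(float)
def orange(c): h=hsv(c); return ((h[...,0]>5)&(h[...,0]<18)&(h[...,1]>190)&(h[...,2]>150)).astype(float)
def red(c): h=hsv(c); return (((h[...,0]<5)|(h[...,0]>174))&(h[...,1]>150)&(h[...,2]>80)).astype(float)
STOPS=[box(-.095,0,.155,.171,0,.05),box(-.05,0,-.171,-.155,0,.05)]
TUBE=[box(-.018,.018,-.12,.12,0,.04)]
def inbay(b,P):
    c,s=np.cos(b[2]),np.sin(b[2]); d=np.array(P)[:2]-b[:2]; return np.array([c*d[0]+s*d[1],-s*d[0]+c*d[1]])
def outbay(b,P): c,s=np.cos(b[2]),np.sin(b[2]); return b[:2]+[c*P[0]-s*P[1],s*P[0]+c*P[1]]
def ends(t): u=np.array([-np.sin(t[2]),np.cos(t[2])]); return t[:2]+.12*u,t[:2]-.12*u
E
cat > m.py <<'E'
from h import *
import json
T,C=camera("top"),camera("scene")
roi=np.zeros((400,640));roi[130:260,205:350]=1
Y=[(c,yellow(c)*roi,1-roi) for c in(T,C)]
print([y[1].sum() for y in Y])
b=[.69,.07,0.0]
for v in (Y,Y[:1],Y[1:]): print("bay",*fit(v,STOPS,b))
b,_=fit(Y,STOPS,b)
for v in (T,C):
    o=orange(v)*roi; ys,xs=np.nonzero(o); P=toz(v,(xs.mean(),ys.mean()),.06); print("post",len(xs),P,inbay(b,P))
t0=[.432,-.133,.1]
t=None
for n,c in(("top",T),("scene",C)):
    m=silhouettes("tube",c)[0]["region"].astype(float); z=np.zeros_like(m)
    p,co=fit([(c,m,z)],TUBE,t0); print("tube",n,p,co,m.sum()); t=p if n=="top" else t
    r=red(c);ys,xs=np.nonzero(r);print("red",len(xs),toz(c,(xs.mean(),ys.mean()),.04))
for e in ends(t): print(e,inbay(b,e))
E
python3 m.py
```

```text
[np.float64(99.0), np.float64(374.0)]
bay [ 0.67583244  0.06580433 -0.11914329] 328.8673894655902
bay [ 0.68800258  0.06326482 -0.03898545] 265.69404075355635
bay [ 0.67335864  0.06771341 -0.11905153] 51.76833525567089
post 1 [0.59799842 0.11633135 0.06      ] [-0.08328797  0.04091735]
post 14 [0.59508904 0.13409462 0.06      ] [-0.08828809  0.05820888]
tube top [ 0.43362604 -0.13153463 -0.13070243] 44.94323721645521 962.0
red 2270 [0.80520613 0.24973671 0.04      ]
tube scene [ 0.4334383  -0.10817452 -0.10398013] 175.61042675893887 877.0
red 4919 [ 1.07214271 -0.49794675  0.04      ]
[ 0.44926571 -0.01255816] [-0.21564626 -0.10473705]
[ 0.41798636 -0.2505111 ] [-0.2184204  -0.34472102]
```

```bash
python3 - <<'E'
import cv2
a=cv2.cvtColor(cv2.imread("pics/top0.png"),cv2.COLOR_BGR2HSV)
b=cv2.cvtColor(cv2.imread("pics/scene0.png"),cv2.COLOR_BGR2HSV)
for im,pts in((a,[(230,160),(233,150),(333,163),(263,172),(310,224),(345,230),(378,235),(290,215)]),(b,[(240,220),(244,230),(320,190),(321,197),(273,208),(337,225),(365,222)])):
    for x,y in pts: print((x,y),im[y,x],im[y,x+2])
E
sed -i 's/h\[...,0\]>20)&(h\[...,0\]<34)&(h\[...,1\]>170)/h[...,0]>19)\&(h[...,0]<36)\&(h[...,1]>130)/; s/h\[...,0\]>5)&(h\[...,0\]<18)&(h\[...,1\]>190)/h[...,0]>5)\&(h[...,0]<18)\&(h[...,1]>140)/' h.py; python3 m.py
```

```text
(230, 160) [ 27 155 253] [ 28 152 255]
(233, 150) [ 29 152 255] [ 22 175 156]
(333, 163) [ 29 150 255] [ 24 164 249]
(263, 172) [ 15 172 252] [ 16 171 255]
(310, 224) [  1 185 243] [  0 183 243]
(345, 230) [ 96   5 250] [102   5 250]
(378, 235) [135  33  47] [ 0 12 65]
(290, 215) [ 21  34 129] [ 15  36 126]
(240, 220) [ 26 255 242] [ 26 255 241]
(244, 230) [ 25 255 216] [ 24 255 212]
(320, 190) [ 24 255 190] [ 24 255 212]
(321, 197) [ 24 255 193] [ 25 255 223]
(273, 208) [ 22 245 255] [ 23 243 255]
(337, 225) [  0 223 186] [  1 229 189]
(365, 222) [100  24 195] [ 96  26 198]
[np.float64(320.0), np.float64(398.0)]
bay [ 0.67689817  0.06443414 -0.11533952] 147.92027681660898
bay [ 0.67655489  0.06278553 -0.11288019] 40.07389465590158
bay [ 0.67342112  0.0677042  -0.11890426] 38.265805459438674
post 43 [0.60559721 0.12289666 0.06      ] [-0.07755532  0.04986849]
post 16 [0.59647641 0.1340439  0.06      ] [-0.08789839  0.05989201]
tube top [ 0.43369244 -0.12946111 -0.13698784] 37.23769319492503 861.0
red 2265 [0.80467408 0.25363418 0.04      ]
tube scene [ 0.43143258 -0.11887156 -0.10094718] 132.21866974240675 941.0
red 4919 [ 1.07304219 -0.5000377   0.04      ]
[ 0.45007962 -0.01058529] [-0.21667798 -0.10062416]
[ 0.41730527 -0.24833693] [-0.22187317 -0.34056792]
```

Request:
drive_tool:
  increments:
    - [[20, 34, 0], [0, 0, -5], 1]
    - [[20, 34, 0], [0, 0, -5], 1]
    - [[20, 34, 0], [0, 0, -5], 1]
    - [[20, 34, 0], [0, 0, -5], 1]
    - [[20, 34, 0], [0, 0, -5], 1]
    - [[20, 34, 0], [0, 0, -2.4], 1]
    - [[20, 34, 0], [0, 0, 0], 1]
    - [[20, 34, 0], [0, 0, 0], 1]

```text
clock: 2.07
eef_pos: [0.33, -0.1967, 0.2316]
tool_rot: [0.998, -0.066, 0.0, 0.0]
ft_force: [0.2, 0.1, 0.3]
grip_width: 0.0857
grasp_force: 0.0
```

Request:
drive_tool:
  increments:
    - [[21, 38, -20], [0, 0, 0], 1]
    - [[20, 36, -36], [0, 0, 0], 1]
    - [[0, 0, -36], [0, 0, 0], 1]
    - [[0, 0, -36], [0, 0, 0], 1]
    - [[0, 0, -36], [0, 0, 0], 1]
    - [[0, 0, -36], [0, 0, 0], 1]
    - [[0, 0, -26], [0, 0, 0], 1]
    - [[0, 0, 0], [0, 0, 0], 1]

```text
clock: 2.73
eef_pos: [0.3588, -0.1361, 0.0124]
tool_rot: [0.998, -0.066, -0.005, -0.001]
ft_force: [-0.7, 1.1, -0.0]
grip_width: 0.0854
grasp_force: 0.0
```

```bash
cat > w.py <<'E'
from h import *
import sys
B=np.array([.6765,.0638,-.1145]); PY=.052
def look(t0,name=None,bay=B):
    o=get_obs(); T,C=camera("top"),camera("scene"); r=[]
    for n,c in(("top",T),("scene",C)):
        s=[d for d in silhouettes("tube",c) if d["conf"]>.3]
        if not s: print(n,"none"); continue
        m=max(s,key=lambda d:(d["region"]*cv2.dilate(render(c,[pose(b,t0) for b in TUBE]),np.ones((15,15)))).sum())["region"].astype(float)
        p,co=fit([(c,m,np.zeros_like(m))],TUBE,t0); r.append(p)
        e=[inbay(bay,x).round(3).tolist() for x in ends(p)]
        print(n,p.round(4),"cost",round(co),"n",int(m.sum()),"bay red",e[0],"black",e[1],"slant",round(bay[2]-p[2],3))
    if name: save(T,name+"_t.png"); save(C,name+"_s.png")
    P=np.array(o["eef_pos"]); q=o["tool_rot"]; yaw=np.arctan2(2*q[0]*q[1],q[0]**2-q[1]**2)
    print("tcp",P.round(4),"bay",inbay(bay,P).round(4),"yaw",round(yaw,4),"clock",round(o["clock"],2),"F",np.round(o["ft_force"],1))
    return T,C,r
if __name__=="__main__":
    look([float(x) for x in sys.argv[1:4]],sys.argv[4] if len(sys.argv)>4 else None)
E
python3 w.py .433 -.13 -.13 a
```

```text
top [ 0.4332 -0.1326 -0.1405] cost 150 n 733 bay red [-0.216, -0.103] black [-0.222, -0.343] slant 0.026
scene [ 0.4328 -0.1261 -0.1017] cost 530 n 502 bay red [-0.222, -0.096] black [-0.219, -0.336] slant -0.013
tcp [ 0.3588 -0.1361  0.0124] bay [-0.2928 -0.2349] yaw -0.1321 clock 2.73 F [-0.7  1.1 -0. ]
```

Request:
drive_tool:
  increments:
    - [[12, 7, -4], [0, 0, 0], 1]
    - [[12, 6, -3], [0, 0, 0], 1]
    - [[10, 0, 0], [0, 0, 0], 1]
    - [[6, 0, 0], [0, 0, 0], 1]
    - [[6, 0, 0], [0, 0, -1], 1]
    - [[6, 0, 0], [0, 0, -1.5], 1]
    - [[6, 0, 0], [0, 0, -1.5], 1]
    - [[6, 0, 0], [0, 0, -1.5], 1]

```text
clock: 3.6
eef_pos: [0.4259, -0.1245, 0.0094]
tool_rot: [0.993, -0.115, -0.002, -0.0]
ft_force: [-3.6, 0.9, 3.2]
grip_width: 0.0853
grasp_force: 2.1
```

```bash
python3 w.py .455 -.13 -.2 b
python3 - <<'E'
import cv2
a=cv2.imread("pics/b_t.png")[120:270,190:440]
cv2.imwrite("pics/b_tc.png",cv2.resize(a,None,fx=3.2,fy=3.2))
E
```

```text
top [ 0.4594 -0.1261 -0.2099] cost 594 n 331 bay red [-0.183, -0.094] black [-0.205, -0.333] slant 0.095
scene [ 0.4532 -0.1226 -0.2018] cost 443 n 610 bay red [-0.19, -0.091] black [-0.211, -0.33] slant 0.087
tcp [ 0.4259 -0.1245  0.0094] bay [-0.2275 -0.2157] yaw -0.2302 clock 3.6 F [-3.6  0.9  3.2]
```

View pics/b_tc.png

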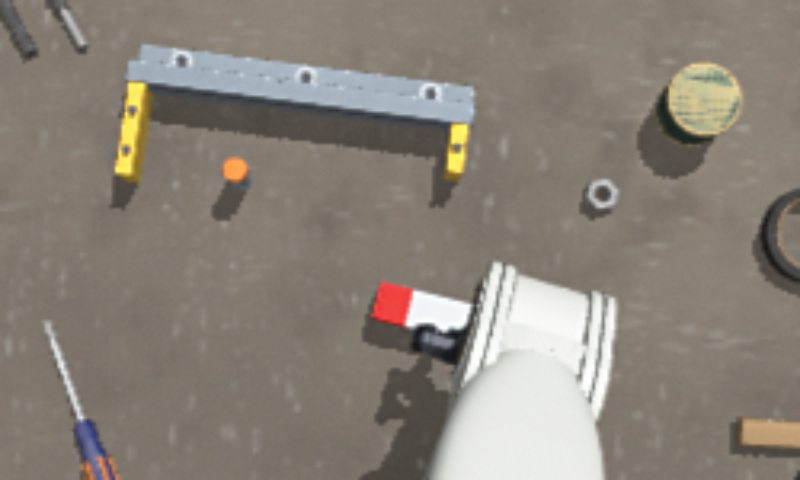

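Request:
drive_tool:
  increments:
    - [[7, 1, 0], [0, 0, -1.6], 1]
    - [[7, 1, 0], [0, 0, -1.6], 1]
    - [[7, 1, 0], [0, 0, -1.6], 1]
    - [[7, 1, 0], [0, 0, -1.7], 1]
    - [[7, 1, 0], [0, 0, -1.7], 1]
    - [[7, 1, 0], [0, 0, -1.7], 1]
    - [[7, 1, 0], [0, 0, -1.7], 1]
    - [[6, 1, 0], [0, 0, -1.7], 1]

```text
clock: 4.47
eef_pos: [0.4633, -0.1727, 0.0095]
tool_rot: [0.981, -0.191, 0.005, -0.023]
ft_force: [-1.6, 2.0, 0.6]
grip_width: 0.0853
grasp_force: 0.9
```

```bash
python3 w.py .51 -.13 -.44 c
```

```text
top [ 0.5139 -0.1289 -0.3653] cost 530 n 408 bay red [-0.11, -0.094] black [-0.169, -0.326] slant 0.251
scene [ 0.5036 -0.1503 -0.2843] cost 426 n 582 bay red [-0.127, -0.114] black [-0.168, -0.351] slant 0.17
tcp [ 0.4633 -0.1727  0.0095] bay [-0.1848 -0.2593] yaw -0.3847 clock 4.47 F [-1.6  2.   0.6]
```

Run:
```python
from h import *
o=get_obs();print(np.round(o["joint_pos"],3),np.round(o["joint_vel"],3),o["eef_pos"],o["tool_rot"],np.round(o["tau"],1),o["ft_force"])
from scipy.spatial.transform import Rotation as R
print(R.from_quat(o["tool_rot"]).as_matrix().round(3))
a=cv2.imread("pics/c_s.png")[120:320,240:480]
cv2.imwrite("pics/c_sc.png",cv2.resize(a,None,fx=3,fy=3))
```

```text
[-0.385  0.444 -0.344  0.782  0.046  3.141] [ 0.015 -0.007 -0.013  0.001  0.003  0.001] [ 0.46321906 -0.17242173  0.00959165] [ 0.9813821  -0.19067485  0.00485988 -0.02255365] [ -0.3 -40.1  18.8  -0.    0.1  -0. ] [-0.30937314 -0.35968823  0.57484498]
[[ 0.927 -0.374  0.018]
 [-0.374 -0.926  0.042]
 [ 0.001 -0.046 -0.999]]
```

View pics/c_sc.png

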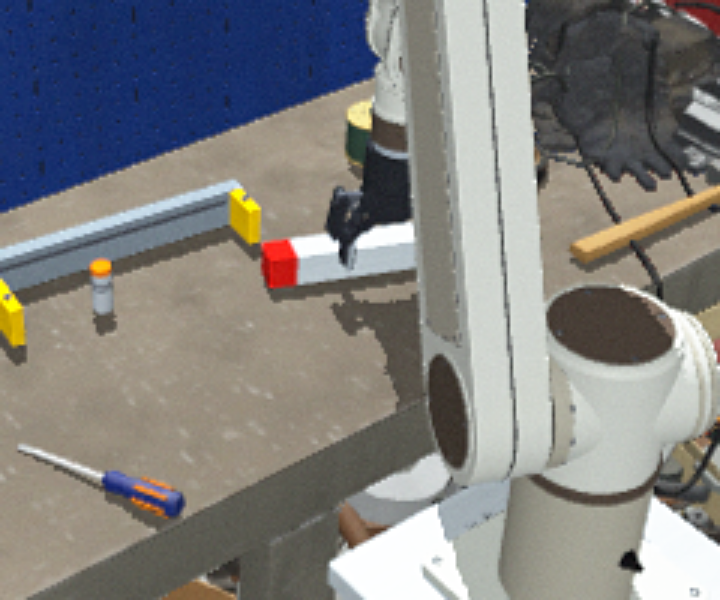

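Joint 6 hit its range limit, which is why the last move went sideways. I'll back off, straighten the tool, turn it +90° (joint 6 back to mid-range), shut the fingers and look again.

Request:
drive_tool:
  increments:
    - [[-25, 10, 0], [-1.2, 0.5, 0], 1]
    - [[-20, 0, 30], [-1.2, 0.5, 5], 1]
    - [[0, 0, 40], [0, 0, 7], 1]
    - [[-20, 0, 40], [0, 0, 7], 0.5]
    - [[-25, -25, 0], [0, 0, 7], 0]
    - [[-25, -25, 0], [0, 0, 7], 0]
    - [[-25, -30, 0], [0, 0, 7], 0]
    - [[-25, -30, 0], [0, 0, 7], 0]

```text
clock: 5.33
eef_pos: [0.31, -0.2622, 0.1176]
tool_rot: [0.981, 0.193, -0.001, -0.001]
ft_force: [-0.1, -1.1, -0.3]
grip_width: 0.0257
grasp_force: 0.0
```

Request:
drive_tool:
  increments:
    - [[0, -25, 0], [0, 0, 7], 0]
    - [[0, -25, 0], [0, 0, 7], 0]
    - [[0, -25, 0], [0, 0, 7], 0]
    - [[0, -25, 0], [0, 0, 7], 0]
    - [[0, -25, 0], [0, 0, 7], 0]
    - [[0, 0, 0], [0, 0, 5], 0]

```text
clock: 5.83
eef_pos: [0.3114, -0.3912, 0.1173]
tool_rot: [0.857, 0.515, -0.002, 0.001]
ft_force: [0.7, -1.3, -0.1]
grip_width: -0.0001
grasp_force: 0.0
```

```bash
python3 w.py .506 -.14 -.35 d
```

```text
top [ 0.4975 -0.1709 -0.3932] cost 25 n 991 bay red [-0.118, -0.138] black [-0.184, -0.369] slant 0.279
scene [ 0.4943 -0.1633 -0.3757] cost 82 n 948 bay red [-0.124, -0.131] black [-0.186, -0.362] slant 0.261
tcp [ 0.3114 -0.3912  0.1173] bay [-0.3107 -0.4937] yaw 1.0831 clock 5.83 F [ 0.7 -1.3 -0.1]
```

Request:
drive_tool:
  increments:
    - [[18, 34, 0], [0, 0, 0], 0]
    - [[18, 34, 0], [0, 0, 0], 0]
    - [[18, 34, 0], [0, 0, 0], 0]
    - [[18, 34, 0], [0, 0, 0], 0]
    - [[18, 34, 0], [0, 0, 0], 0]
    - [[18, 34, 0], [0, 0, 0], 0]
    - [[18, 34, 0], [0, 0, 0], 0]
    - [[18, 34, 0], [0, 0, 0], 0]

```text
clock: 6.7
eef_pos: [0.4547, -0.1119, 0.1171]
tool_rot: [0.858, 0.514, -0.002, -0.001]
ft_force: [1.1, -1.1, 0.0]
grip_width: -0.0
grasp_force: 0.0
```

Request:
drive_tool:
  increments:
    - [[13, 33, 0], [0, 0, 0], 0]
    - [[0, 5, -25], [0, 0, 0], 0]
    - [[0, 0, -30], [0, 0, 0], 0]
    - [[0, 0, -30], [0, 0, 0], 0]
    - [[0, 0, -20], [0, 0, 0], 0]
    - [[0, 0, 0], [0, 0, 0], 0]
    - [[0, 0, 0], [0, 0, 0], 0]

```text
clock: 7.28
eef_pos: [0.4662, -0.0757, 0.0113]
tool_rot: [0.858, 0.514, -0.003, -0.002]
ft_force: [-0.3, -0.3, 0.6]
grip_width: 0.0
grasp_force: 0.0
```

Request:
drive_tool:
  increments:
    - [[8, -3.2, 0], [0, 0, 0], 0]
    - [[8, -3.2, 0], [0, 0, 0], 0]
    - [[8, -3.2, 0], [0, 0, 0], 0]
    - [[5, -2, 0], [0, 0, 0], 0]
    - [[4, -1.6, 0], [0, 0, 0], 0]
    - [[4, -1.6, 0], [0, 0, 0], 0]
    - [[3, -1, 0], [0, 0, 0], 0]
    - [[0, 0, 0], [0, 0, 0], 0]

```text
clock: 7.95
eef_pos: [0.5083, -0.0927, 0.0118]
tool_rot: [0.858, 0.514, -0.002, -0.001]
ft_force: [0.1, 0.2, -0.1]
grip_width: -0.0001
grasp_force: 0.1
```

```bash
python3 w.py .502 -.17 -.45 e
```

```text
top [ 0.496  -0.186  -0.4386] cost 561 n 400 bay red [-0.113, -0.155] black [-0.189, -0.383] slant 0.324
scene [ 0.5015 -0.1641 -0.4694] cost 496 n 526 bay red [-0.106, -0.134] black [-0.189, -0.359] slant 0.355
tcp [ 0.5083 -0.0927  0.0118] bay [-0.1492 -0.1747] yaw 1.08 clock 7.95 F [ 0.1  0.2 -0.1]
```

Request:
drive_tool:
  increments:
    - [[-25, 10, 0], [0, 0, 0], 0]
    - [[-10, 4, 30], [0, 0, 0], 0]
    - [[0, 0, 40], [0, 0, 0], 0]
    - [[-8, -34, 0], [0, 0, 0], 0]
    - [[-8, -34, 0], [0, 0, 0], 0]
    - [[-8, -34, 0], [0, 0, 0], 0]
    - [[-8, -34, 0], [0, 0, 0], 0]
    - [[-8, -34, 0], [0, 0, 0], 0]

```text
clock: 8.82
eef_pos: [0.4323, -0.2498, 0.0821]
tool_rot: [0.857, 0.515, -0.002, -0.001]
ft_force: [0.5, 0.6, -0.5]
grip_width: -0.0
grasp_force: 0.0
```

Request:
drive_tool:
  increments:
    - [[-8, -34, 0], [0, 0, 0], 0]
    - [[-8, -38, 0], [0, 0, 0], 0]
    - [[0, -10, 0], [0, 0, 0], 0]
    - [[0, 0, 0], [0, 0, 0], 0]

```text
clock: 9.15
eef_pos: [0.4163, -0.3335, 0.0818]
tool_rot: [0.859, 0.512, -0.002, -0.0]
ft_force: [-0.0, 0.0, -0.3]
grip_width: -0.0002
grasp_force: 0.0
```

```bash
python3 w.py .502 -.17 -.46 f
```

```text
top [ 0.5047 -0.1716 -0.4513] cost 100 n 849 bay red [-0.104, -0.14] black [-0.183, -0.367] slant 0.337
scene [ 0.5024 -0.1691 -0.4574] cost 144 n 955 bay red [-0.106, -0.138] black [-0.187, -0.364] slant 0.343
tcp [ 0.4163 -0.3335  0.0818] bay [-0.2131 -0.4245] yaw 1.0756 clock 9.15 F [-0.   0.  -0.3]
```

Request:
drive_tool:
  increments:
    - [[10, 9, 0], [0, 0, 2.4], 0]
    - [[7, 9, -10], [0, 0, 0], 0]
    - [[0, 0, -30], [0, 0, 0], 0]
    - [[0, 0, -25], [0, 0, 0], 0]
    - [[0, 0, -5], [0, 0, 0], 0]
    - [[0, 0, 0], [0, 0, 0], 0]

```text
clock: 9.85
eef_pos: [0.4325, -0.3094, 0.0094]
tool_rot: [0.846, 0.533, -0.003, -0.004]
ft_force: [-0.5, 0.9, -0.7]
grip_width: -0.0003
grasp_force: 0.0
```

Request:
drive_tool:
  increments:
    - [[6, 6, 0], [0, 0, 0], 0]
    - [[4, 8, 0], [0, 0, 0], 0]
    - [[3.5, 7.2, 0], [0, 0, 0], 0]
    - [[3.5, 7.2, 0], [0, 0, 0], 0]
    - [[3.5, 7.2, 0], [0, 0, 0], 0]
    - [[3.5, 7.2, 0], [0, 0, 0], 0]
    - [[3.5, 7.2, 0], [0, 0, 0], 0]
    - [[3.5, 7.2, 0], [0, 0, 0], 0]

```text
clock: 10.52
eef_pos: [0.4652, -0.255, 0.0124]
tool_rot: [0.847, 0.532, -0.002, -0.001]
ft_force: [-1.0, -4.2, 3.3]
grip_width: -0.0001
grasp_force: 2.1
```

```bash
python3 w.py .523 -.13 -.45 g
```

```text
top [ 0.5196 -0.1359 -0.452 ] cost 53 n 900 bay red [-0.093, -0.103] black [-0.173, -0.33] slant 0.337
scene none
tcp [ 0.4652 -0.255   0.0124] bay [-0.1735 -0.3408] yaw 1.1219 clock 10.52 F [-1.  -4.2  3.3]
```

Request:
drive_tool:
  increments:
    - [[3.5, 7.2, 0], [0, 0, 0], 0]
    - [[3.5, 7.2, 0], [0, 0, 0], 0]
    - [[3.5, 7.2, 0], [0, 0, 0], 0]
    - [[3.5, 7.2, 0], [0, 0, 0], 0]
    - [[3.5, 7.2, 0], [0, 0, 0], 0]
    - [[3.5, 7.2, 0], [0, 0, 0], 0]
    - [[3.5, 7.2, 0], [0, 0, 0], 0]
    - [[3.5, 7.2, 0], [0, 0, 0], 0]

```text
clock: 11.38
eef_pos: [0.493, -0.1966, 0.0117]
tool_rot: [0.847, 0.532, -0.002, -0.001]
ft_force: [-1.2, -1.6, -1.3]
grip_width: 0.0003
grasp_force: 0.7
```

```bash
python3 w.py .547 -.078 -.45 h
```

```text
top [ 0.5476 -0.0754 -0.4394] cost 73 n 893 bay red [-0.074, -0.039] black [-0.15, -0.267] slant 0.325
scene [ 0.5433 -0.0697 -0.4436] cost 22 n 1032 bay red [-0.078, -0.034] black [-0.156, -0.261] slant 0.329
tcp [ 0.493  -0.1966  0.0117] bay [-0.1526 -0.2797] yaw 1.1225 clock 11.38 F [-1.2 -1.6 -1.3]
```

Request:
drive_tool:
  increments:
    - [[2.4, 5.5, 0], [0, 0, -1.3], 0]
    - [[2.4, 5.5, 0], [0, 0, -1.2], 0]
    - [[2.4, 5.5, 0], [0, 0, 0], 0]
    - [[2.4, 5.5, 0], [0, 0, 0], 0]
    - [[2.4, 5.5, 0], [0, 0, 0], 0]

```text
clock: 12.0
eef_pos: [0.5047, -0.1703, 0.0119]
tool_rot: [0.858, 0.513, -0.002, -0.001]
ft_force: [-1.3, -2.5, 0.9]
grip_width: -0.0001
grasp_force: 1.4
```

```bash
python3 w.py .558 -.051 -.46 i
```

```text
top [ 0.56   -0.0485 -0.4553] cost 84 n 855 bay red [-0.063, -0.012] black [-0.143, -0.238] slant 0.341
scene [ 0.5559 -0.0442 -0.4566] cost 38 n 1018 bay red [-0.067, -0.008] black [-0.148, -0.234] slant 0.342
tcp [ 0.5047 -0.1703  0.0119] bay [-0.1439 -0.2521] yaw 1.0782 clock 12.0 F [-1.3 -2.5  0.9]
```

Request:
drive_tool:
  increments:
    - [[2.3, 5.5, 0], [0, 0, -0.5], 0]
    - [[2.3, 5.5, 0], [0, 0, -0.5], 0]
    - [[2.3, 5.5, 0], [0, 0, 0], 0]
    - [[2.3, 5.5, 0], [0, 0, 0], 0]

```text
clock: 12.53
eef_pos: [0.5139, -0.1476, 0.0117]
tool_rot: [0.863, 0.506, -0.002, -0.001]
ft_force: [-1.3, -1.9, -0.1]
grip_width: 0.0001
grasp_force: 1.2
```

```bash
python3 w.py .568 -.029 -.47 j
python3 - <<'E'
import cv2
a=cv2.imread("pics/j_t.png")[120:270,190:440]
cv2.imwrite("pics/j_tc.png",cv2.resize(a,None,fx=3.2,fy=3.2))
E
```

```text
top [ 0.5718 -0.0263 -0.459 ] cost 104 n 918 bay red [-0.053, 0.012] black [-0.134, -0.214] slant 0.345
scene [ 0.567  -0.0232 -0.443 ] cost 23 n 1076 bay red [-0.06, 0.015] black [-0.138, -0.213] slant 0.329
tcp [ 0.5139 -0.1476  0.0117] bay [-0.1374 -0.2286] yaw 1.0609 clock 12.53 F [-1.3 -1.9 -0.1]
```

View pics/j_tc.png

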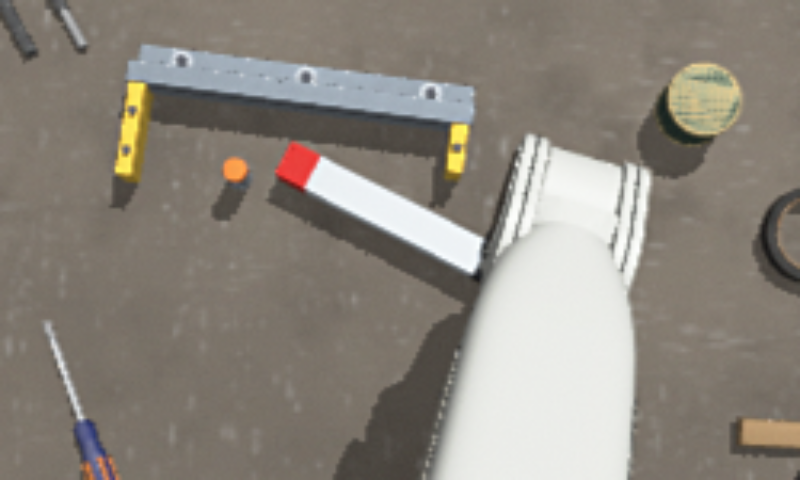

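The red end, at crop (297,165), lines up to pass just behind the post at (235,168). I'll keep pushing gently.

Request:
drive_tool:
  increments:
    - [[2.4, 5.5, 0], [0, 0, -0.4], 0]
    - [[2.4, 5.5, 0], [0, 0, 0], 0]
    - [[2.4, 5.5, 0], [0, 0, 0], 0]
    - [[2.4, 5.5, 0], [0, 0, 0], 0]
    - [[2.4, 5.5, 0], [0, 0, 0], 0]
    - [[2.4, 5.5, 0], [0, 0, 0], 0]

```text
clock: 13.23
eef_pos: [0.5284, -0.1144, 0.0117]
tool_rot: [0.864, 0.503, -0.002, -0.001]
ft_force: [-1.4, -1.2, -0.1]
grip_width: -0.0001
grasp_force: 1.1
```

```bash
python3 w.py .585 .006 -.46 k
```

```text
top [ 0.5884  0.0078 -0.4796] cost 147 n 782 bay red [-0.038, 0.046] black [-0.124, -0.178] slant 0.365
scene [ 0.5815  0.0064 -0.4622] cost 82 n 1030 bay red [-0.047, 0.045] black [-0.129, -0.181] slant 0.348
tcp [ 0.5284 -0.1144  0.0117] bay [-0.1267 -0.194 ] yaw 1.0543 clock 13.23 F [-1.4 -1.2 -0.1]
```

Request:
drive_tool:
  increments:
    - [[2.6, 5.4, 0], [0, 0, 0], 0]
    - [[2.6, 5.4, 0], [0, 0, 0], 0]
    - [[2.6, 5.4, 0], [0, 0, 0], 0]
    - [[2.6, 5.4, 0], [0, 0, 0.6], 0]
    - [[2.6, 5.4, 0], [0, 0, 0.6], 0]
    - [[2.6, 5.4, 0], [0, 0, 0.6], 0]

```text
clock: 13.93
eef_pos: [0.5441, -0.0821, 0.0118]
tool_rot: [0.856, 0.517, -0.002, -0.001]
ft_force: [-1.3, -2.9, 0.5]
grip_width: 0.0002
grasp_force: 1.2
```

```bash
python3 w.py .601 .04 -.46 l
```

```text
top [ 0.6025  0.0354 -0.4921] cost 162 n 832 bay red [-0.026, 0.075] black [-0.115, -0.148] slant 0.378
scene [ 0.5989  0.0418 -0.4836] cost 116 n 961 bay red [-0.031, 0.081] black [-0.118, -0.143] slant 0.369
tcp [ 0.5441 -0.0821  0.0118] bay [-0.1149 -0.1601] yaw 1.0867 clock 13.93 F [-1.3 -2.9  0.5]
```

Request:
drive_tool:
  increments:
    - [[2.3, 5.3, 0], [0, 0, 1], 0]
    - [[2.3, 5.3, 0], [0, 0, 1], 0]
    - [[2.3, 5.3, 0], [0, 0, 1], 0]
    - [[2.6, 5.3, 0], [0, 0, 1], 0]
    - [[2.8, 5.3, 0], [0, 0, 1], 0]
    - [[2.8, 5.3, 0], [0, 0, 1], 0]

```text
clock: 14.63
eef_pos: [0.5592, -0.0503, 0.0117]
tool_rot: [0.828, 0.561, -0.002, -0.001]
ft_force: [-2.0, -1.5, 0.3]
grip_width: -0.0001
grasp_force: 1.1
```

```bash
python3 w.py .615 .068 -.43 m
```

```text
top [ 0.6177  0.0718 -0.4854] cost 245 n 693 bay red [-0.016, 0.113] black [-0.103, -0.111] slant 0.371
scene [ 0.6132  0.0743 -0.4846] cost 120 n 1018 bay red [-0.021, 0.115] black [-0.108, -0.109] slant 0.37
tcp [ 0.5592 -0.0503  0.0117] bay [-0.1035 -0.1267] yaw 1.1922 clock 14.63 F [-2.  -1.5  0.3]
```

Request:
drive_tool:
  increments:
    - [[-14, -26, 0], [0, 0, 0], 0]
    - [[0, 0, 30], [0, 0, 5], 0]
    - [[-10, 0, 30], [0, 0, 5], 0]
    - [[-16, 25, 0], [0, 0, 5], 0]
    - [[-16, 25, 0], [0, 0, 0], 0]
    - [[0, 24, 0], [0, 0, 0], 0]
    - [[0, 0, 0], [0, 0, 0], 0]

```text
clock: 15.42
eef_pos: [0.5021, 0.0004, 0.0722]
tool_rot: [0.747, 0.665, -0.001, -0.002]
ft_force: [1.0, 0.3, 0.6]
grip_width: 0.0
grasp_force: 0.0
```

```bash
python3 w.py .615 .073 -.48 n
```

```text
top [ 0.6192  0.0762 -0.4915] cost 534 n 386 bay red [-0.014, 0.117] black [-0.103, -0.106] slant 0.377
scene [ 0.6128  0.0743 -0.4838] cost 152 n 934 bay red [-0.021, 0.115] black [-0.108, -0.109] slant 0.369
tcp [5.021e-01 4.000e-04 7.220e-02] bay [-0.166  -0.0829] yaw 1.4558 clock 15.42 F [1.  0.3 0.6]
```

Request:
drive_tool:
  increments:
    - [[0, 0, -30], [0, 0, 0], 0]
    - [[0, 0, -25], [0, 0, 0], 0]
    - [[0, 0, -5], [0, 0, 0], 0]
    - [[10, -1, 0], [0, 0, 0], 0]
    - [[10, -1, 0], [0, 0, 0], 0]
    - [[8, -1, 0], [0, 0, 0], 0]
    - [[8, -1, 0], [0, 0, 0], 0]
    - [[8, -1, 0], [0, 0, 0], 0]

```text
clock: 16.28
eef_pos: [0.5472, -0.0084, 0.012]
tool_rot: [0.748, 0.664, -0.002, -0.001]
ft_force: [-1.7, 0.6, 1.1]
grip_width: -0.0
grasp_force: 0.6
```

Request:
drive_tool:
  increments:
    - [[7, -0.8, 0], [0, 0, 0], 0]
    - [[7, -0.8, 0], [0, 0, 0], 0]
    - [[7, -0.8, 0], [0, 0, 0], 0]
    - [[6, -0.7, 0], [0, 0, 0], 0]
    - [[0, 0, 0], [0, 0, 0], 0]

```text
clock: 16.7
eef_pos: [0.5757, -0.011, 0.0119]
tool_rot: [0.748, 0.664, -0.001, -0.0]
ft_force: [0.2, -0.1, 0.0]
grip_width: -0.0001
grasp_force: 0.0
```

```bash
python3 w.py .635 .068 -.3 o
```

```text
top [ 0.6335  0.0786 -0.2987] cost 469 n 493 bay red [-0.022, 0.128] black [-0.066, -0.108] slant 0.184
scene [ 0.6292  0.0747 -0.2646] cost 253 n 808 bay red [-0.03, 0.124] black [-0.066, -0.113] slant 0.15
tcp [ 0.5757 -0.011   0.0119] bay [-0.0916 -0.0859] yaw 1.4521 clock 16.7 F [ 0.2 -0.1  0. ]
```

Request:
drive_tool:
  increments:
    - [[7, -0.8, 0], [0, 0, 0], 0]
    - [[7, -0.8, 0], [0, 0, 0], 0]
    - [[7, -0.8, 0], [0, 0, 0], 0]
    - [[6, -0.7, 0], [0, 0, 0], 0]
    - [[5, -0.6, 0], [0, 0, 0], 0]
    - [[4, -0.5, 0], [0, 0, 0], 0]
    - [[3, -0.3, 0], [0, 0, 0], 0]
    - [[0, 0, 0], [0, 0, 0], 0]

```text
clock: 17.57
eef_pos: [0.6138, -0.0155, 0.0118]
tool_rot: [0.748, 0.664, -0.002, -0.001]
ft_force: [-0.4, -0.0, -0.2]
grip_width: 0.0
grasp_force: 0.0
```

```bash
python3 w.py .65 .07 -.12 p
```

```text
top [ 0.6514  0.0798 -0.0307] cost 437 n 572 bay red [-0.037, 0.133] black [-0.017, -0.107] slant -0.084
scene [ 0.6464  0.0763 -0.0729] cost 213 n 866 bay red [-0.036, 0.129] black [-0.026, -0.111] slant -0.042
tcp [ 0.6138 -0.0155  0.0118] bay [-0.0532 -0.0859] yaw 1.452 clock 17.57 F [-0.4 -0.  -0.2]
```

Request:
drive_tool:
  increments:
    - [[-20, 2, 0], [0, 0, 0], 0]
    - [[-20, 2, 0], [0, 0, 0], 0]
    - [[4, 33, 0], [0, 0, 0], 0]
    - [[4, 33, 0], [0, 0, 0], 0]
    - [[3, 30, 0], [0, 0, 0], 0]
    - [[0, 0, 0], [0, 0, 0], 0]

```text
clock: 18.27
eef_pos: [0.5849, 0.0899, 0.0124]
tool_rot: [0.746, 0.666, -0.0, -0.001]
ft_force: [0.5, -0.3, 0.1]
grip_width: 0.0002
grasp_force: 0.0
```

```bash
python3 w.py .65 .07 -.07 q
```

```text
top [ 0.6506  0.0669 -0.0513] cost 521 n 474 bay red [-0.034, 0.12] black [-0.018, -0.12] slant -0.063
scene [ 0.6462  0.077  -0.0529] cost 310 n 729 bay red [-0.039, 0.129] black [-0.024, -0.11] slant -0.062
tcp [0.5849 0.0899 0.0124] bay [-0.094   0.0155] yaw 1.4581 clock 18.27 F [ 0.5 -0.3  0.1]
```

Request:
drive_tool:
  increments:
    - [[8, -0.9, 0], [0, 0, 0], 0]
    - [[8, -0.9, 0], [0, 0, 0], 0]
    - [[7, -0.8, 0], [0, 0, 0], 0]
    - [[6, -0.7, 0], [0, 0, 0], 0]
    - [[5, -0.6, 0], [0, 0, 0], 0]
    - [[4, -0.5, 0], [0, 0, 0], 0]
    - [[3, -0.3, 0], [0, 0, 0], 0]
    - [[2, -0.2, 0], [0, 0, 0], 0]

```text
clock: 19.13
eef_pos: [0.6262, 0.08, 0.0116]
tool_rot: [0.748, 0.664, -0.003, -0.002]
ft_force: [-4.9, 2.2, 2.4]
grip_width: -0.0003
grasp_force: 2.2
```

Request:
drive_tool:
  increments:
    - [[2, 0, 0], [0, 0, 0], 0]
    - [[2, 0, 0], [0, 0, 0], 0]
    - [[2, 0, 0], [0, 0, 0], 0]

```text
clock: 19.38
eef_pos: [0.6281, 0.08, 0.0116]
tool_rot: [0.748, 0.664, -0.006, -0.004]
ft_force: [-19.7, 1.3, 15.0]
grip_width: 0.0
grasp_force: 9.6
```

```bash
python3 w.py .655 .07 -.11 r
```

```text
top [ 0.6584  0.064  -0.0991] cost 596 n 409 bay red [-0.02, 0.118] black [-0.016, -0.122] slant -0.015
scene [ 0.6561  0.0756 -0.104 ] cost 265 n 753 bay red [-0.023, 0.129] black [-0.02, -0.111] slant -0.011
tcp [0.6281 0.08   0.0116] bay [-0.0499  0.0106] yaw 1.4529 clock 19.38 F [-19.7   1.3  15. ]
```

Request:
drive_tool:
  increments:
    - [[-6, 0, 0], [0, 0, 0], 0]
    - [[-20, 0, 0], [0, 0, 0], 0]
    - [[-30, -5, 20], [0, 0, 0], 0]
    - [[-30, -20, 40], [0, 0, 0], 0]
    - [[-30, -30, 40], [0, 0, 0], 0]
    - [[-30, -30, 40], [0, 0, 0], 0]
    - [[-30, -30, 0], [0, 0, 0], 0]
    - [[-30, -30, 0], [0, 0, 0], 0]

```text
clock: 20.25
eef_pos: [0.4541, -0.044, 0.1224]
tool_rot: [0.747, 0.664, 0.0, 0.003]
ft_force: [0.0, -0.7, -0.7]
grip_width: 0.0
grasp_force: 0.0
```

Request:
drive_tool:
  increments:
    - [[-20, -40, 0], [0, 0, 0], 0]
    - [[-20, -40, 0], [0, 0, 0], 0]
    - [[-20, -40, 0], [0, 0, 0], 0]
    - [[0, -40, 0], [0, 0, 0], 0]
    - [[0, -40, 0], [0, 0, 0], 0]
    - [[0, 0, 0], [0, 0, 0], 0]

```text
clock: 20.75
eef_pos: [0.3973, -0.2421, 0.1209]
tool_rot: [0.751, 0.661, -0.003, 0.003]
ft_force: [0.8, 0.5, 0.8]
grip_width: 0.0003
grasp_force: 0.0
```

```bash
python3 w.py .657 .07 -.11 s
python3 - <<'E'
import cv2
a=cv2.imread("pics/s_t.png")[120:200,200:360]
cv2.imwrite("pics/s_tc.png",cv2.resize(a,None,fx=5,fy=5,interpolation=cv2.INTER_CUBIC))
E
```

```text
top [ 0.6594  0.0708 -0.111 ] cost 20 n 993 bay red [-0.018, 0.125] black [-0.017, -0.115] slant -0.003
scene [ 0.6557  0.0759 -0.1067] cost 68 n 1008 bay red [-0.023, 0.13] black [-0.021, -0.11] slant -0.008
tcp [ 0.3973 -0.2421  0.1209] bay [-0.2424 -0.3358] yaw 1.4438 clock 20.75 F [0.8 0.5 0.8]
```

View pics/s_tc.png

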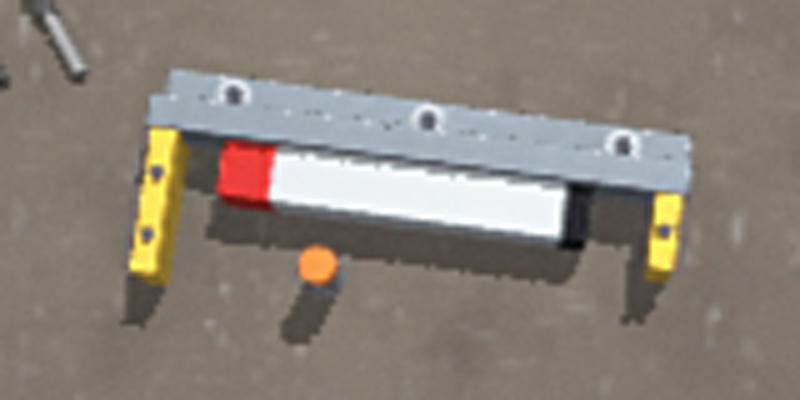

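The tube lies flush along the fence: red end at crop (245,175), black end at (575,215), behind the post at (317,265) and between the stops. The arm is clear, so I'm handing the job in.

```bash
python3 -c "
from workcell import job_done
print(job_done())"
```

```text
the job is handed in; nothing more can be done
None
```

The job is handed in: the tube lies flat against the fence, red end behind the post and between the two yellow stops, with the arm clear; the hand-in gave no verdict, but the last camera fits put both end-face centres 17 to 23 mm from the fence face, within 1 mm of parallel from above and 2 mm from the side.

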